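# Put the sketchbook away in the supply chest

### The arm

A 6-joint arm with a two-finger parallel gripper is mounted at the origin on the work surface. World frame = base frame: x ahead of the robot, y to its left, z up, the work surface at z = 0. Lengths are in m, angles in rad, forces in N, time in s.
With the tool pointing down it reaches from about 0.3 to 0.875 m from the base axis. Payload 6.4 kg.
Tool frame: the origin (TCP) lies at the centre of the arm's flange, where the gripper is bolted on; the fingertips stand 166 mm ahead of it and the grasp point (between the pads) lies 147 mm ahead of it (r.grasp_offset is the distance from the TCP to the grasp point, in m); z points along the fingers, y is the direction in which the jaws open and shut (so a half turn about z gives the same grasp; the last joint's range is limited). The gripper opens to 88 mm and grips with 3 to 60 N. Pads are 18 mm wide; open, the fingers measure 123 mm over their backs; the gripper's body (75 mm by 187 mm) begins 45 mm behind the grasp point.
Start: joints at [-1.426, 0.181, 1.607, -0, 1.354, -0.206], TCP at [0.198, -0.54, 0.405] pointing down, gripper open.
Joint ranges: [-2.99, 2.99], [-0.89, 2.07], [0.3, 2.58], [-1.14, 4.28], [0, 2.63], [-3.12, 3.12]. Speed limits (rad/s): [2.57, 2.57, 3.01, 3.14, 3.14, 3.14].

### API

Orientations are given as a unit quaternion [w, x, y, z].
In Python, from bench import readout, capture, camera_model, finish_job, r gives the robot as it stands. The module is installed in compiled form; this text tells all that it offers.
- The arm moves only by the shell command python3 -m pendant 'ROWS' [FORCE]. ROWS is JSON, a list that holds one entry, the list of rows, each a list of 7 numbers: the turn, a rotation vector about the tool's x, y, z in rad, then the shift along the tool's x, y, z in cm, then the opening, from -1 (shut) to 1 (fully open). In form: [[[rx, ry, rz, tx, ty, tz, jaw], ...]]. A call has 1 to 8 rows; each row shifts and turns the commanded pose from where the row before left it, along the tool's axes as they then stand; what a row does not reach is not made up. A row lasts 1/12 s, in which the tool goes at most 41.7 mm and 7.16 degrees, less where a joint would pass 70% of its speed; a pose out of reach is approached as far as the arm can. A call with a gripper value outside its range is refused whole. The fingers move at their own pace and stop on an object; FORCE is the grip in N (left out, the last holds). Time passes only in rows, so rows that do not move let the fingers close. It gives the time, the measured TCP pose, the force and the opening at its end, in the units of the state.
- readout.sense(): the state, without advancing time (a new reading comes with each control period).
- capture(name): name is "side" or "top" or "wrist"; returns the picture (400x640x3 uint8, red, green, blue); there is no depth.
- camera_model(name): a dict with "fx", "fy", "cx", "cy" (pixels), "rvec" (rotation vector, rad) and "tvec" (3), from world to camera coordinates, as OpenCV has them. Camera axes: x right, y down, z forward; pixel columns grow to the right and rows downward; lengths in m; the calibration is good to about 2 mm. A picture is of the moment at which its call begins: read the wrist's pose just before it. camera_model takes no time and is no camera call; for the wrist camera it gives the pose at the moment of the call.
- finish_job(): hands the job in, once; it reports no verdict.
The state is a dict: "t": time; "qpos": joint angles; "qd": joint speeds; "joint_efforts": joint torques, N m; "tool_pos": TCP position; "orientation": TCP orientation; "ft_force": force on the tool from outside, world axes, zero at the start; "torque": the same for the moment, N m; "grip_width": opening from 0.0 (shut) to 1.0 (fully open).
Only numpy, scipy, OpenCV 4.12 (cv2) and the standard library are available. Lean on these libraries where they do the work, as an engineer would, in place of code of your own. Each camera call takes 0.05 s, during which the arm holds its last target. There are 200 camera calls.

### The job

Lift the long, low sketchbook out of the rack and lay it flat on its cover on the cutting mat, letting go of it there. Then pick it up again, lay it flat (not dropped) on the floor of the wide bay of the open top drawer, let go, and push the drawer fully shut. Leave the taller notebook, the brush jar and the paint bottle where they are.

Things in the scene. Friction and masses are not known exactly. Their poses are not given: they have to be found in the camera images.
- sketchbook: Grey cloth hardback, long and low: 160 long (its x) x 24 thick (its y) x 64 high (its z) mm, 0.15 to 0.31 kg, a black strap near one end. It starts standing on its long spine in a groove of the rack. Origin at the centre of the spine underside (the 160 x 24 face); z points from spine to page edge. Laid flat, its y axis is vertical and it is 24 mm high, 64 mm wide.
- sketchbook_center (a point): Middle of the sketchbook's volume, 32 mm along its z from its origin; same axes as the sketchbook.
- notebook: Bystander: grey cloth notebook, shorter and taller: 120 long (x) x 24 thick (y) x 88 high (z) mm, standing on its spine in the rack's other groove. Origin at the centre of its underside.
- rack: Fixed wooden book rack, 180 (x) x 125 (y) mm, origin at the centre of its underside. Base board 12 mm thick; the books stand on it in two grooves along x, centred at y = -37.5 and +37.5 mm. Each groove is 30 mm wide between strips 6 mm thick with tops 28 mm above the bench. Either book may be in either groove, rack left or right of the chest.
- mat: Fixed black rubber cutting mat lying on the bench, 260 (x) x 200 (y) x 3 mm, origin at the centre of its underside. It lies left or right of the chest, wherever the rack is not.
- chest_front (a point): Middle of the upper front edge of the fixed light wood bench-top chest, 150 mm above the bench; x points into the chest, y along its front. Chest: 300 deep (x) x 270 wide (y) x 150 high mm, two drawers whose fronts face the robot; the top drawer stands open, the lower one is shut and not used.
- chest_drawer0 (a joint): Opening of the top drawer in m: 0 fully shut, up to 0.213; it slides out along the chest's -x. Light friction (about 1 N).
- bay (a point): On the top drawer, moving with it: middle of the front end of its wide bay's floor, where floor and front wall meet, 85 mm above the bench; axes as the chest's, x into the drawer, z up. Bay: x 0 to 255, y -88 to +88 mm, walls 43 mm above this floor. At opening d (m) only x = 0 to d - 0.006 is open from above, the rest is under the chest's top. A narrow bay beyond a divider at -y holds pencils.
- chest_drawer0_handle (a point): Middle of the top drawer's handle: a dark steel bar 11 mm thick, 120 mm long along the chest's y, 35 mm in front of the drawer's 15 mm thick front panel, about 112 mm above the bench. The panel's top edge is 135 mm above the bench.
- brush_jar: Bystander: round aluminium jar of brushes, 72 mm diameter, jar 100 and brushes 190 mm high, beside the chest. Origin at the centre of its underside.
- paint_bottle: Bystander: white bottle, 60 mm diameter, 160 mm high, on the other side of the chest. Origin at the centre of its underside.
Mind the look-alikes: they are no part of the job. Leave any pink or red look-alike of the sketchbook alone.

How it is judged:
On the way, in this order (a step that is already met when the one before it is completed fails the run):
1. the sketchbook lies flat on its cover on the cutting mat, let go and at rest (angle between the y axis of sketchbook and the z axis of mat, either way round below 0.12 rad and x of sketchbook_center in the frame of mat between -0.12 and 0.12 m and y of sketchbook_center in the frame of mat between -0.1 and 0.1 m and z of sketchbook_center in the frame of mat below 0.022 m and contact force between the fingers and sketchbook below 0.1 N and linear speed of sketchbook below 0.03 m/s), for 0.2 s.
2. the sketchbook lies flat on the floor of the drawer's wide bay, let go and at rest (angle between the y axis of sketchbook and the z axis of bay, either way round below 0.12 rad and x of sketchbook_center in the frame of bay between 0 and 0.255 m and y of sketchbook_center in the frame of bay between -0.088 and 0.088 m and z of sketchbook_center in the frame of bay between 0.004 and 0.022 m and contact force between the fingers and sketchbook below 0.1 N and linear speed of sketchbook below 0.03 m/s), for 0.2 s.
At the end, for the whole second after the job is handed in: The top drawer is shut to within 8 mm, and the sketchbook lies flat (within 0.12 rad) at rest on the floor of the drawer's wide bay, released (all of step 2 and value of joint chest_drawer0 below 0.008 m); the robot touches nothing.
It fails at once if a bystander (notebook, brush jar or paint bottle) is moved more than 30 mm or tipped over (distance of any of notebook, brush_jar, paint_bottle from where it was at the start of the episode above 0.03 m or angle between any of notebook, brush_jar, paint_bottle's own z axis and vertical above 0.5 rad).
It fails at once if the sketchbook is dropped or thrown (it moves faster than 0.9 m/s out of the fingers, a fall of about 40 mm; tipping over from its spine is slower) (contact force between the fingers and sketchbook below 0.1 N and linear speed of sketchbook above 0.9 m/s).
It also fails if it takes over 72 s, if anything falls off the work surface, if the arm or the gripper's body presses on something with over 40 N, if the wrist force passes 120 N, or if a joint passes its speed limit or range.

## Working session

There is one attempt and no reset: what is moved stays moved. The work goes in short steps, Python scripts to look and compute and a shell command to move; the robot and the scene stay as the last step left them, time stands still between calls to the robot, and variables do not carry over. Pictures are saved under pics/ and viewed, about 8 in all and at most 12, crops included, and the job is handed in when it is done.

```bash
mkdir -p pics; python3 - <<'E'
from bench import readout,capture,camera_model
import cv2,numpy as np
print(readout.sense())
for n in ("top","side"):
    im=capture(n); cv2.imwrite(f"pics/{n}0.png",im[:,:,::-1]); np.save(f"pics/{n}0.npy",im)
    m=camera_model(n); print(n,{k:np.round(v,4).tolist() for k,v in m.items()})
    R,_=cv2.Rodrigues(np.array(m["rvec"]));print(-R.T@np.array(m["tvec"]).ravel())
E
```

```text
{'t': 0.0, 'qpos': array([-1.42627709e+00,  1.81534193e-01,  1.60798115e+00, -3.23364887e-05,
        1.35378754e+00, -2.06309035e-01]), 'qd': array([-0.00041218, -0.00044989,  0.00039409, -0.00105801, -0.00139494,
        0.00066579]), 'joint_efforts': array([-6.44406718e-04, -4.33870161e+01, -3.41845608e+01,  7.02753779e-02,
        3.85483482e-02, -1.34914631e-04]), 'tool_pos': array([ 0.19758462, -0.53972523,  0.40382672]), 'orientation': array([-8.55193936e-04,  9.84653380e-01,  1.74519313e-01,  1.06359515e-05]), 'ft_force': array([-0.05123305,  0.17919903, -0.75286856]), 'torque': array([ 0.01629323, -0.04234504,  0.05861904]), 'grip_width': 1.0053169891285645}
top {'fx': 464.0832, 'fy': 464.0832, 'cx': 326.3841, 'cy': 197.7483, 'rvec': [2.1772, -2.1972, 0.0771], 'tvec': [-0.0634, 0.5235, 1.3167]}
[ 0.43118403 -0.0654155   1.34963136]
side {'fx': 492.7671, 'fy': 492.7671, 'cx': 317.8215, 'cy': 206.3316, 'rvec': [2.1735, -0.2333, 0.1494], 'tvec': [-0.5283, 0.1105, 1.5162]}
[ 0.23375738 -1.26170772  0.97136237]
```

View pics/top0.png

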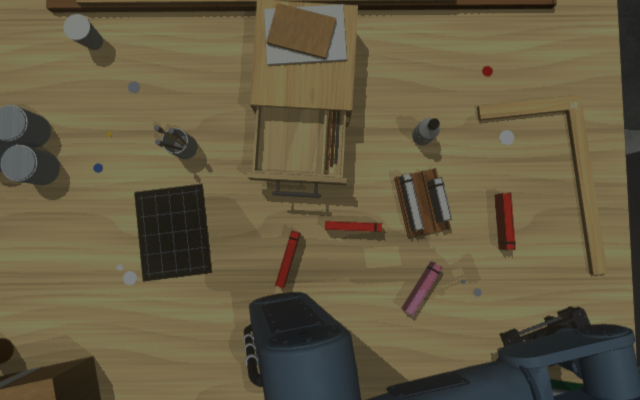

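View pics/side0.png

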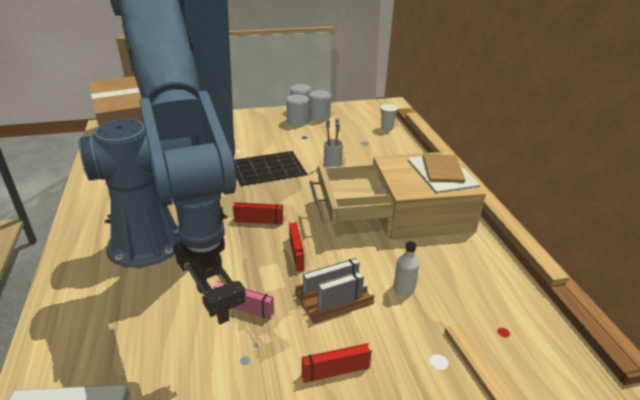

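Candidates in the top view are a grey book in the left groove (412,204), which is long, and a grey book in the right groove (440,200), which is short. The look-alikes are red at (353,227), (288,260) and (505,221), and pink at (422,290). By the description it is the left grey one. I'll check that in a crop and measure the scene.

```bash
cat > h.py <<'E'
import numpy as np,cv2
from bench import readout,capture,camera_model
from scipy.spatial.transform import Rotation as Ro
def ray(m,px,z):
    R=cv2.Rodrigues(np.array(m["rvec"],float))[0]; t=np.array(m["tvec"],float).ravel()
    px=np.atleast_2d(px).astype(float)
    d=np.c_[(px[:,0]-m["cx"])/m["fx"],(px[:,1]-m["cy"])/m["fy"],np.ones(len(px))]@R
    c=-R.T@t
    return c+d*((z-c[2])/d[:,2])[:,None]
def proj(m,P):
    K=np.array([[m["fx"],0,m["cx"]],[0,m["fy"],m["cy"]],[0,0,1.]])
    return cv2.projectPoints(np.atleast_2d(P).astype(float),np.array(m["rvec"],float),np.array(m["tvec"],float),K,None)[0][:,0]
def rect(mask,m,z,off=(0,0)):
    cs=cv2.findContours(mask.astype(np.uint8),cv2.RETR_EXTERNAL,cv2.CHAIN_APPROX_NONE)[0]
    out=[]
    for c in sorted(cs,key=cv2.contourArea)[::-1][:3]:
        p=ray(m,c[:,0]+np.array(off),z)[:,:2]
        (x,y),(w,h),a=cv2.minAreaRect(p.astype(np.float32))
        if w<h: w,h,a=h,w,a+90
        out.append((round(x,4),round(y,4),round(w,4),round(h,4),round((a+90)%180-90,1)))
    return out
E
python3 - <<'E'
from h import *
m=camera_model("top"); im=np.load("pics/top0.npy")
hsv=cv2.cvtColor(im,cv2.COLOR_RGB2HSV)
x0,y0=385,160
c=hsv[y0:250,x0:465]; g=(c[...,1]<45)&(c[...,2]>90)
print("books z=.076",rect(g,m,.076,(x0,y0))); print("z=.1",rect(g,m,.1,(x0,y0)))
br=(c[...,0]<14)&(c[...,1]>90)&(c[...,2]<150)|g
print("rack z=.028",rect(br,m,.028,(x0,y0)))
c=hsv[170:300,120:230]; k=c[...,2]<60
print("mat",rect(cv2.morphologyEx(k.astype(np.uint8),cv2.MORPH_CLOSE,np.ones((5,5))),m,.003,(120,170)))
# drawer front-panel/chest corners seen by eye, heights .135/.15
print("chest front top",ray(m,[[252,105],[352,110]],.15))
print("panel top",ray(m,[[250,180],[346,184]],.135))
a=cv2.resize(im[150:260,380:480],None,fx=4,fy=4,interpolation=2); b=cv2.resize(im[90:210,240:365],None,fx=4,fy=4,interpolation=2)
H=max(a.shape[0],b.shape[0]); o=np.zeros((H,a.shape[1]+b.shape[1],3),np.uint8); o[:a.shape[0],:a.shape[1]]=a; o[:b.shape[0],a.shape[1]:]=b
cv2.imwrite("pics/c1.png",cv2.resize(o,None,fx=.85,fy=.85)[:,:,::-1])
E
```

```text
books z=.076 [(0.4963, -0.308, 0.1313, 0.0209, 11.8), (0.503, -0.39, 0.0938, 0.0219, 11.9), (0.5638, -0.3778, 0.0195, 0.0139, 89.5)]
z=.1 [(0.4951, -0.3035, 0.1288, 0.0205, 11.8), (0.5016, -0.3839, 0.092, 0.0215, 11.9), (0.5613, -0.3719, 0.0191, 0.0136, 89.5)]
rack z=.028 [(0.4992, -0.3189, 0.1362, 0.0252, 11.8), (0.5057, -0.4022, 0.0973, 0.0227, 11.9), (0.5688, -0.3895, 0.0202, 0.0144, 89.5)]
mat [(0.429, 0.3774, 0.2582, 0.1995, 6.4)]
chest front top [[ 0.75974524  0.12524277  0.15      ]
 [ 0.74409199 -0.13725789  0.15      ]]
panel top [[ 0.56342875  0.13252011  0.135     ]
 [ 0.55057905 -0.11981636  0.135     ]]
```

View pics/c1.png

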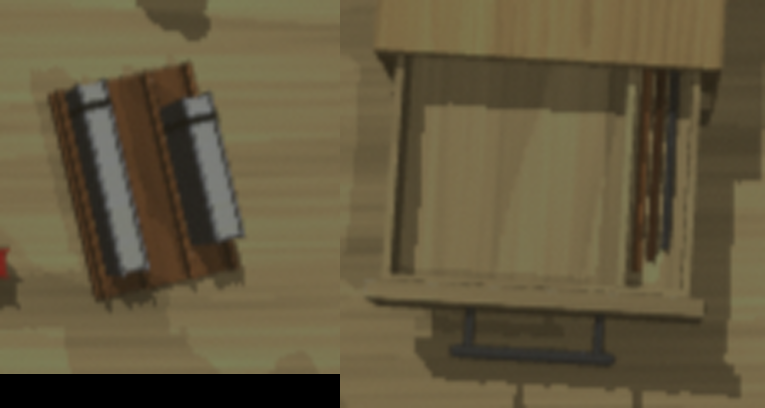

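The crop confirms it: the left grey book is the long, low one, with its strap at the far end. The right one is shorter and stands higher. The drawer bay lies on the left and the pencils on the right. Next I work out the moves.

```bash
cat >> h.py <<'E'
def go(xyz=None,yaw=None):
    "delta to a tool-down TCP target: rz (rad) and shift cm in the tool axes after the turn"
    s=readout.sense(); w,x,y,z=s["orientation"]; R=Ro.from_quat([x,y,z,w])
    a=R.as_matrix()[:,0]; now=np.degrees(np.arctan2(a[1],a[0]))
    print("t",round(s["t"],2),"tcp",s["tool_pos"].round(4),"yaw",now.round(2),"tilt",np.degrees(np.arccos(-R.as_matrix()[2,2])).round(2),"grip",round(s["grip_width"],3),"F",s["ft_force"].round(1),"q",s["qpos"].round(2))
    if yaw is None: yaw=now
    th=np.radians(yaw); D=np.array([[np.cos(th),np.sin(th),0],[np.sin(th),-np.cos(th),0],[0,0,-1]])
    rot=(R.inv()*Ro.from_matrix(D)).as_rotvec()
    print("  rot",rot.round(3), "" if xyz is None else ("cm",(100*(D.T@(np.array(xyz)-s["tool_pos"]))).round(2)))
E
python3 - <<'E'
from h import *
m=camera_model("top")
e=ray(m,[[380+92/3.4,150+84/3.4],[380+133/3.4,150+270/3.4]],.076); print(e, e.mean(0), np.linalg.norm(e[0]-e[1]))
print("rack corners",ray(m,[[380+50/3.4,150+95/3.4],[380+190/3.4,150+65/3.4],[380+242/3.4,150+275/3.4],[380+100/3.4,150+300/3.4]],.028).round(3))
s=4*.85; o=np.array([240,90]); k=np.array([340,0])
pts=np.array([[408,270],[628,275],[452,350],[610,358],[378,50],[722,68]])
P=(pts-k)/s+o
print("bay wall tops near corners (z .128)",ray(m,P[:2],.128).round(3)); print("handle",ray(m,P[2:4],.112).round(3)); print("chest",ray(m,P[4:],.15).round(3))
print("jar base,bottle base",ray(m,[[185,150],[423,134]],0).round(3))
c=e.mean(0)
go([c[0],c[1],.30],11.8)
E
```

```text
[[ 0.58062585 -0.29135958  0.076     ]
 [ 0.42965066 -0.32120807  0.076     ]] [ 0.50513825 -0.30628382  0.076     ] 0.15389749847918044
rack corners [[ 0.577 -0.264  0.028]
 [ 0.602 -0.383  0.028]
 [ 0.425 -0.422  0.028]
 [ 0.405 -0.303  0.028]]
bay wall tops near corners (z .128) [[ 0.592  0.107  0.128]
 [ 0.587 -0.064  0.128]]
handle [[ 0.531  0.075  0.112]
 [ 0.523 -0.049  0.112]]
chest [[ 0.761  0.127  0.15 ]
 [ 0.744 -0.138  0.15 ]]
jar base,bottle base [[ 0.668  0.345  0.   ]
 [ 0.71  -0.354  0.   ]]
t 0.1 tcp [ 0.1976 -0.5398  0.4039] yaw 20.1 tilt 0.09 grip 1.002 F [0.9 0.1 0.3] q [-1.43  0.18  1.61 -0.    1.35 -0.21]
  rot [-0.002 -0.     0.145] ('cm', array([ 34.88, -16.56,  10.39]))
```

```bash
python3 -m pendant '[[[0,0,0.03,3.5,-1.6,0.9,0.15],[0,0,0.03,3.5,-1.6,0.9,0.15],[0,0,0.03,3.5,-1.6,0.9,0.15],[0,0,0.03,3.5,-1.6,0.9,0.15],[0,0,0.025,3.5,-1.6,0.9,0.15],[0,0,0,3.5,-1.6,0.9,0.15],[0,0,0,3.5,-1.6,0.9,0.15],[0,0,0,3.5,-1.6,0.9,0.15]]]' 20; python3 -m pendant '[[[0,0,0,3,-1.2,1,0.15],[0,0,0,3,-1.2,1,0.15],[0,0,0,0,0,0,0.15],[0,0,0,0,0,0,0.15]]]'
python3 - <<'E'
from h import *
go([.505,-.306,.211],11.8)
print({k:np.round(v,4).tolist() for k,v in camera_model("wrist").items()})
im=capture("wrist"); cv2.imwrite("pics/w1.png",im[:,:,::-1])
E
```

```text
t: 0.77
tool_pos: [0.4363, -0.3433, 0.3321]
orientation: [-0.0, 0.995, 0.103, -0.0]
ft_force: [0.9, -0.8, -0.8]
grip_width: 0.575
t: 1.1
tool_pos: [0.4897, -0.3076, 0.3114]
orientation: [-0.001, 0.995, 0.104, -0.001]
ft_force: [-0.2, -0.5, -0.2]
grip_width: 0.577
t 1.1 tcp [ 0.4897 -0.3076  0.3114] yaw 11.98 tilt 0.15 grip 0.577 F [-0.2 -0.5 -0.2] q [-0.77  0.29  1.68 -0.    1.18  0.6 ]
  rot [-0.002  0.002  0.003] ('cm', array([ 1.53,  0.16, 10.04]))
{'fx': 327.2606, 'fy': 327.2606, 'cx': 317.639, 'cy': 199.0711, 'rvec': [-2.2459, 1.8181, 0.2843], 'tvec': [-0.4015, 0.3816, 0.4278]}
```

View pics/w1.png

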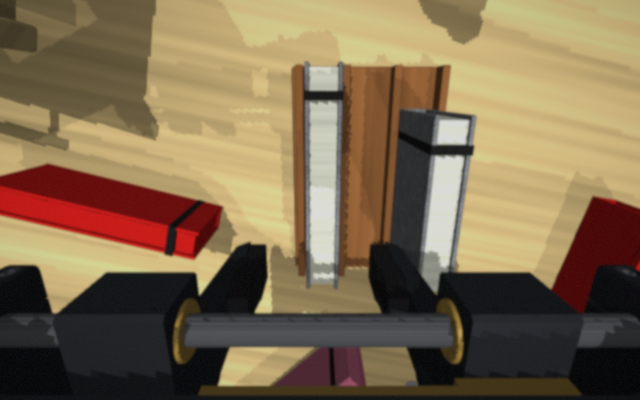

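Wrist view: the sketchbook's top edge runs from (324,65) to (323,285) between the open fingers. The notebook is to its right.

```bash
python3 - <<'E'
from h import *
m=camera_model("wrist"); e=ray(m,[[324,65],[322.5,286]],.076); c=e.mean(0)
print(e.round(4),c.round(4),np.linalg.norm(e[0]-e[1]),np.degrees(np.arctan2(*(e[0]-e[1])[1::-1])))
go([c[0],c[1],.211],np.degrees(np.arctan2(*(e[0]-e[1])[1::-1])))
E
```

```text
[[ 0.5835 -0.2918  0.076 ]
 [ 0.4317 -0.3236  0.076 ]] [ 0.5076 -0.3077  0.076 ] 0.1551132504795653 11.827331540867831
t 1.15 tcp [ 0.4891 -0.3086  0.3121] yaw 11.89 tilt 0.09 grip 0.574 F [-0.1 -0.5  0.4] q [-0.77  0.29  1.68 -0.    1.18  0.6 ]
  rot [-0.001  0.001  0.001] ('cm', array([ 1.83,  0.29, 10.11]))
```

```bash
python3 -m pendant '[[[0,0,0,0.9,0.15,2,0.15],[0,0,0,0.9,0.15,2,0.15],[0,0,0,0,0,2,0.15],[0,0,0,0,0,2,0.15],[0,0,0,0,0,1,0.15],[0,0,0,0,0,1,0.15],[0,0,0,0,0,0,0.15],[0,0,0,0,0,0,0.15]]]' 25; python3 -m pendant '[[[0,0,0,0,0,0,-0.2],[0,0,0,0,0,0,-0.4],[0,0,0,0,0,0,-1],[0,0,0,0,0,0,-1],[0,0,0,0,0,0,-1],[0,0,0,0,0,0,-1],[0,0,0,0,0,0,-1],[0,0,0,0,0,0,-1]]]' 25; python3 -m pendant '[[[0,0,0,0,0,-0.3,-1],[0,0,0,0,0,-1,-1],[0,0,0,0,0,-2,-1],[0,0,0,0,0,-3,-1],[0,0,0,0,0,-3,-1],[0,0,0,0,0,-3,-1],[0,0,0,0,0,-3,-1],[0,0,0,0,0,0,-1]]]'
python3 - <<'E'
from h import *
m=np.array([.429,.377]); a=np.radians(6.4); t=m+.03*np.array([-np.sin(a),np.cos(a)]); print(t)
go([t[0],t[1],.36],6.4)
E
```

```text
t: 1.82
tool_pos: [0.507, -0.309, 0.2131]
orientation: [0.0, 0.995, 0.102, -0.0]
ft_force: [0.4, 0.2, 1.6]
grip_width: 0.577
t: 2.48
tool_pos: [0.5075, -0.3084, 0.2134]
orientation: [0.0, 0.995, 0.103, 0.0]
ft_force: [-1.3, 1.4, 5.3]
grip_width: 0.273
t: 3.15
tool_pos: [0.5085, -0.3094, 0.3731]
orientation: [0.004, 0.995, 0.103, 0.004]
ft_force: [2.4, -0.7, -1.1]
grip_width: 0.273
[0.42565593 0.40681304]
t 3.15 tcp [ 0.5085 -0.3094  0.3731] yaw 11.8 tilt 0.64 grip 0.273 F [ 2.4 -0.7 -1.1] q [-0.75  0.25  1.59 -0.    1.29  0.62]
  rot [ 0.009 -0.007  0.094] ('cm', array([ -0.25, -72.1 ,   1.31]))
```

```bash
python3 -m pendant '[[[0,0,0.03,0,-1.5,0,-1],[0,0,0.03,0,-3,0,-1],[0,0,0.03,0,-3,0,-1],[0,0,0,0,-3,0,-1],[0,0,0,0,-3,0,-1],[0,0,0,0,-3,0,-1],[0,0,0,0,-3,0,-1],[0,0,0,0,-3,0,-1]]]'; python3 -m pendant '[[[0,0,0,0,-3,0,-1],[0,0,0,0,-3,0,-1],[0,0,0,0,-3,0,-1],[0,0,0,0,-3,0,-1],[0,0,0,0,-3,0,-1],[0,0,0,0,-3,0,-1],[0,0,0,0,-3,0,-1],[0,0,0,0,-3,0,-1]]]';  python3 -m pendant '[[[0,0,0,0,-3,0,-1],[0,0,0,0,-3,0,-1],[0,0,0,0,-3,0,-1],[0,0,0,0,-3,0,-1],[0,0,0,0,-3,0,-1],[0,0,0,0,-3,0,-1],[0,0,0,0,-2,0,-1],[0,0,0,0,0,0,-1]]]'
python3 - <<'E'
from h import *
go([.4257,.4068,.22],6.4)
E
```

```text
t: 3.82
tool_pos: [0.4763, -0.084, 0.3645]
orientation: [-0.0, 0.998, 0.058, -0.001]
ft_force: [1.1, 0.1, -2.8]
grip_width: 0.268
t: 4.48
tool_pos: [0.4486, 0.1543, 0.3647]
orientation: [0.0, 0.998, 0.058, -0.001]
ft_force: [0.8, -1.0, -3.0]
grip_width: 0.275
t: 5.15
tool_pos: [0.4251, 0.3544, 0.3645]
orientation: [-0.0, 0.998, 0.06, -0.001]
ft_force: [-0.1, -0.9, -2.0]
grip_width: 0.27
t 5.15 tcp [0.4251 0.3544 0.3645] yaw 6.82 tilt 0.1 grip 0.27 F [-0.1 -0.9 -2. ] q [0.48 0.17 1.7  0.   1.27 1.93]
  rot [-0.001  0.002  0.007] ('cm', array([ 0.64, -5.2 , 14.45]))
```

```bash
python3 -m pendant '[[[0,0,0,0.3,-2.6,3,-1],[0,0,0,0.3,-2.6,3,-1],[0,0,0,0,0,3,-1],[0,0,0,0,0,3,-1],[0,0,0,0,0,2,-1],[0,0,0,0,0,1,-1],[0,0,0,0,0,0,-1],[0,0,0,0,0,0,-1]]]'; python3 -m pendant '[[[0,0,0,0,0,0.2,-1],[0,0,0,0,0,0.2,-1],[0,0,0,0,0,0.1,-1],[0,0,0,0,0,0,-1]]]'
```

```text
t: 5.82
tool_pos: [0.4266, 0.4035, 0.2156]
orientation: [0.0, 0.998, 0.058, -0.0]
ft_force: [0.5, 0.1, -1.2]
grip_width: 0.272
t: 6.15
tool_pos: [0.4266, 0.404, 0.2115]
orientation: [-0.0, 0.998, 0.058, 0.001]
ft_force: [-0.5, -0.4, -2.3]
grip_width: 0.271
```

```bash
python3 -m pendant '[[[0,0,0,0,0,0.2,-1],[0,0,0,0,0,0.2,-1],[0,0,0,0,0,0,-1]]]';python3 -m pendant '[[[0,0,0,0,0,0.15,-1],[0,0,0,0,0,0.15,-1],[0,0,0,0,0,0,-1]]]'
```

```text
t: 6.4
tool_pos: [0.4262, 0.4039, 0.2064]
orientation: [0.0, 0.998, 0.058, -0.0]
ft_force: [-0.4, -0.1, -2.5]
grip_width: 0.274
t: 6.65
tool_pos: [0.4264, 0.4043, 0.2042]
orientation: [-0.0, 0.998, 0.058, 0.0]
ft_force: [-1.4, 0.9, 2.4]
grip_width: 0.271
```

```bash
python3 -m pendant '[[[0,0,0,0,0,0,-0.3],[0,0,0,0,0,0,-0.1],[0,0,0,0,0,0,0.1],[0,0,0,0,0,0,0.1],[0,0,0,0,0,-2,0.1],[0,0,0,0,0,-3,0.1],[0,0,0,0,0,-2,0.1],[0,0,0,0,0,0,0.1]]]';python3 -m pendant '[[[0,0,0,0,-2.5,0,-1],[0,0,0,0,-2.5,0,-1],[0,0,0,0,0,0,-1],[0,0,0,0,0,0,-1],[0,0,0,0,0,0,-1],[0,0,0,0,0,0,-1],[0,0,0,0,0,0,-1]]]'
python3 - <<'E'
from h import *
go([.4264,.4543,.216],6.4)
m=camera_model("wrist")
im=capture("wrist"); cv2.imwrite("pics/w2.png",im[:,:,::-1])
E
```

```text
t: 7.32
tool_pos: [0.428, 0.405, 0.2786]
orientation: [-0.002, 0.998, 0.058, 0.004]
ft_force: [0.2, 1.2, 1.0]
grip_width: 0.549
t: 7.9
tool_pos: [0.4207, 0.4528, 0.2733]
orientation: [0.0, 0.998, 0.057, -0.0]
ft_force: [-0.0, -0.2, 0.7]
grip_width: 0.048
t 7.9 tcp [0.4207 0.4528 0.2733] yaw 6.58 tilt 0.05 grip 0.048 F [-0.  -0.2  0.7] q [ 0.63  0.42  1.59 -0.    1.13  2.09]
  rot [0.001 0.001 0.003] ('cm', array([ 0.58, -0.09,  5.73]))
```

View pics/w2.png

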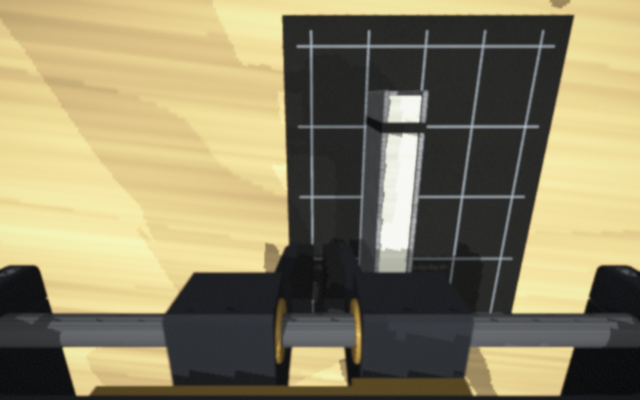

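The sketchbook stands on its spine on the mat, from (405,92) to (393,270), and the closed fingers are beside it at (320,270). Next I push it over.

```bash
python3 -m pendant '[[[0,0,0,0.5,0,2,-1],[0,0,0,0,0,2,-1],[0,0,0,0,0,1.7,-1],[0,0,0,0,0,0,-1],[0,0,0,0,0,0,-1]]]';python3 -m pendant '[[[0,0,0,0,1,0,-1],[0,0,0,0,1,0,-1],[0,0,0,0,0.6,0,-1],[0,0,0,0,0.6,0,-1],[0,0,0,0,0.6,0,-1],[0,0,0,0,0.6,0,-1],[0,0,0,0,0,0,-1],[0,0,0,0,0,0,-1]]]'
python3 - <<'E'
from h import *
go()
im=capture("wrist"); cv2.imwrite("pics/w3.png",im[:,:,::-1])
E
```

```text
t: 8.37
tool_pos: [0.4253, 0.4535, 0.2159]
orientation: [0.001, 0.998, 0.058, -0.001]
ft_force: [0.4, 0.3, 1.3]
grip_width: 0.004
t: 9.03
tool_pos: [0.4308, 0.4101, 0.2168]
orientation: [0.0, 0.998, 0.057, -0.0]
ft_force: [0.3, -1.0, 0.5]
grip_width: 0.004
t 9.03 tcp [0.4308 0.4101 0.2168] yaw 6.59 tilt 0.01 grip 0.004 F [ 0.3 -1.   0.5] q [0.56 0.45 1.68 0.   1.01 2.02]
  rot [0. 0. 0.]
```

View pics/w3.png

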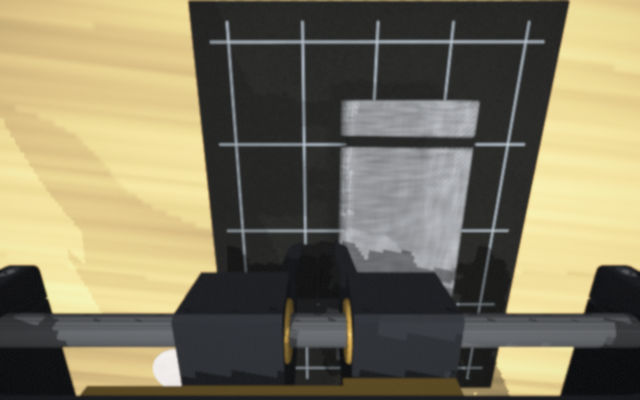

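It lies flat on the mat. Its far corners are at (342,100) and (479,100).

```bash
python3 - <<'E'
from h import *
m=camera_model("wrist"); e=ray(m,[[342,101],[479,101],[455,270]],.027); w=e[1]-e[0]
print(e.round(4),np.linalg.norm(w))
u=np.array([-w[1],w[0],0])/np.linalg.norm(w); yaw=np.degrees(np.arctan2(u[1],u[0])); print(yaw)
v=e[1]-e[2]; print("yaw side",np.degrees(np.arctan2(v[1],v[0])))
c=e[:2].mean(0)-.08*u; print(c); go([c[0],c[1],.28],yaw)
E
```

```text
[[0.5072 0.4078 0.027 ]
 [0.515  0.3402 0.027 ]
 [0.4211 0.3292 0.027 ]] 0.06804558518024384
6.635287035245002
yaw side 6.668541602064133
[0.4316432  0.36473685 0.027     ]
t 9.08 tcp [0.4307 0.4104 0.2168] yaw 6.61 tilt 0.01 grip 0.005 F [ 0.8  0.2 -0.2] q [0.56 0.45 1.68 0.   1.01 2.02]
  rot [-0. -0. -0.] ('cm', array([-0.43,  4.54, -6.32]))
```

```bash
python3 -m pendant '[[[0,0,0,0,0,-2,-1],[0,0,0,0,0,-2,0],[0,0,0,0,0,-2,1],[0,0,0,0,2,0,1],[0,0,0,0,2,0,1],[0,0,0,0,0,0,1],[0,0,0,0,0,0,1]]]'
```

```text
t: 9.67
tool_pos: [0.4353, 0.3706, 0.2768]
orientation: [-0.0, 0.998, 0.057, -0.0]
ft_force: [-0.1, -0.2, -0.0]
grip_width: 0.433
```

```bash
python3 -m pendant '[[[0,0,0,-0.4,0.5,0,1],[0,0,0,0,0,0,1],[0,0,0,0,0,0,1],[0,0,0,0,0,0,1],[0,0,0,0,0,2,1],[0,0,0,0,0,2,1],[0,0,0,0,0,0,1],[0,0,0,0,0,0,1]]]'
python3 - <<'E'
from h import *
go([.4316,.3642,.172],6.65)
im=capture("wrist"); cv2.imwrite("pics/w4.png",im[:,:,::-1])
E
```

```text
t: 10.33
tool_pos: [0.4313, 0.3653, 0.2358]
orientation: [0.001, 0.998, 0.058, -0.001]
ft_force: [0.5, 0.7, -0.4]
grip_width: 1.0
t 10.33 tcp [0.4313 0.3653 0.2358] yaw 6.65 tilt 0.17 grip 1.0 F [ 0.5  0.7 -0.4] q [0.49 0.37 1.75 0.   1.03 1.95]
  rot [0.001 0.003 0.   ] ('cm', array([0.02, 0.11, 6.38]))
```

View pics/w4.png

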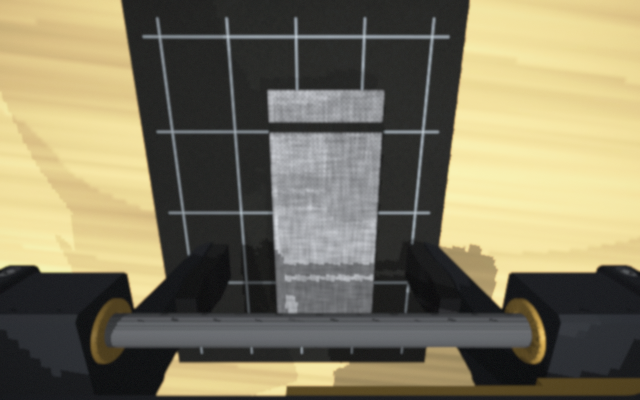

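The book is centred between the fingers, with its far edge from (268,91) to (384,91). I lower and grip it.

```bash
python3 - <<'E'
from h import *
m=camera_model("wrist"); e=ray(m,[[268,91],[384,91]],.027); w=e[1]-e[0];u=np.array([-w[1],w[0],0])/np.linalg.norm(w)
c=e.mean(0)-.08*u; print(e.round(4),c,np.linalg.norm(w),np.degrees(np.arctan2(u[1],u[0]))); go([c[0],c[1],.172])
E
python3 -m pendant '[[[0,0,0,0,0.1,2,1],[0,0,0,0,0,2,1],[0,0,0,0,0,1.5,1],[0,0,0,0,0,0.5,1],[0,0,0,0,0,0.3,1],[0,0,0,0,0,0,1],[0,0,0,0,0,0,1]]]'; python3 -m pendant '[[[0,0,0,0,0,0,0.6],[0,0,0,0,0,0,0.4],[0,0,0,0,0,0,-1],[0,0,0,0,0,0,-1],[0,0,0,0,0,0,-1],[0,0,0,0,0,0,-1],[0,0,0,0,0,0,-1],[0,0,0,0,0,0,-1]]]' 35
```

```text
[[0.5086 0.4027 0.027 ]
 [0.516  0.3393 0.027 ]] [0.43285571 0.36168064 0.027     ] 0.06386801054252125 6.672781844425643
t 10.38 tcp [0.4319 0.3656 0.2369] yaw 6.65 tilt 0.03 grip 0.998 F [ 0.1 -0.2  0.8] q [0.49 0.37 1.75 0.   1.03 1.95]
  rot [0.    0.001 0.   ] ('cm', array([0.05, 0.4 , 6.49]))
t: 10.97
tool_pos: [0.4326, 0.3647, 0.175]
orientation: [-0.0, 0.998, 0.058, 0.001]
ft_force: [-0.2, -0.3, 0.1]
grip_width: 0.999
t: 11.63
tool_pos: [0.4323, 0.3642, 0.1743]
orientation: [0.0, 0.998, 0.058, 0.0]
ft_force: [-1.5, -3.5, 5.8]
grip_width: 0.721
```

```bash
python3 -m pendant '[[[0,0,0,0,0,-0.3,-1],[0,0,0,0,0,-1,-1],[0,0,0,0,0,-2,-1],[0,0,0,0,0,-3.5,-1],[0,0,0,0,0,-4,-1],[0,0,0,0,0,-4,-1],[0,0,0,0,0,-4,-1],[0,0,0,0,0,-3.5,-1]]]'; python3 -m pendant '[[[0,0,0.043,0,3,0,-1],[0,0,0.043,0,3,0,-1],[0,0,0.043,0,3,0,-1],[0,0,0.043,0,3,0,-1],[0,0,0,0.5,3,0,-1],[0,0,0,1,3,0,-1],[0,0,0,1,3,0,-1],[0,0,0,1,3,0,-1]]]'; python3 -m pendant '[[[0,0,0,0,3,0,-1],[0,0,0,0,3,0,-1],[0,0,0,0,3,0,-1],[0,0,0,0,2,0,-1],[0,0,0,0,0,0,-1],[0,0,0,0,0,0,-1]]]'
python3 - <<'E'
from h import *
go([.50,.02,.40],-3.2)
im=capture("wrist"); cv2.imwrite("pics/w5.png",im[:,:,::-1])
E
```

```text
t: 12.3
tool_pos: [0.4314, 0.3644, 0.3998]
orientation: [-0.001, 0.998, 0.058, 0.001]
ft_force: [1.5, 0.7, -2.6]
grip_width: 0.731
t: 12.97
tool_pos: [0.4659, 0.1217, 0.3971]
orientation: [-0.0, 1.0, -0.028, 0.0]
ft_force: [0.3, 0.9, -1.7]
grip_width: 0.72
t: 13.47
tool_pos: [0.4599, 0.0125, 0.3969]
orientation: [-0.0, 1.0, -0.029, -0.0]
ft_force: [-0.2, -0.9, -2.4]
grip_width: 0.718
t 13.47 tcp [0.4599 0.0125 0.3969] yaw -3.36 tilt 0.04 grip 0.718 F [-0.2 -0.9 -2.4] q [-0.23 -0.08  1.89  0.    1.33  1.4 ]
  rot [-0.001  0.    -0.003] ('cm', array([ 3.97, -0.98, -0.31]))
```

View pics/w5.png

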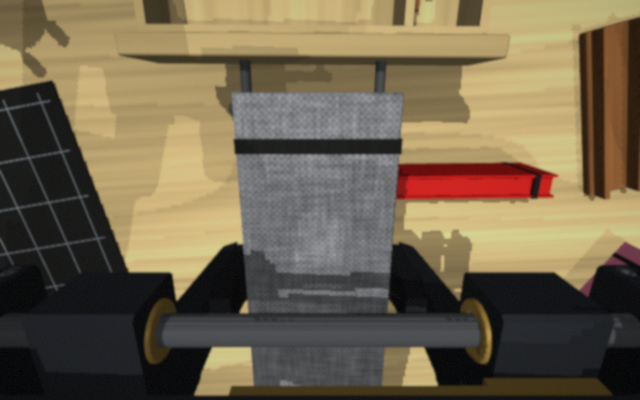

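The book is held level, with its far edge at row 94 and the drawer panel at rows 30–58. I move forward to see the bay and the chest front.

```bash
python3 -m pendant '[[[0,0,0,2,-0.5,0,-1],[0,0,0,3,-0.5,0,-1],[0,0,0,3,0,-1,-1],[0,0,0,3,0,-1,-1],[0,0,0,0,0,0,-1],[0,0,0,0,0,0,-1]]]'
python3 - <<'E'
from h import *
go()
np.save("pics/w6m.npy",camera_model("wrist"),allow_pickle=True)
im=capture("wrist"); cv2.imwrite("pics/w6.png",im[:,:,::-1])
E
```

```text
t: 14.02
tool_pos: [0.5715, 0.0182, 0.4166]
orientation: [-0.0, 1.0, -0.027, -0.0]
ft_force: [-0.5, 0.2, -2.9]
grip_width: 0.727
t 14.02 tcp [0.5715 0.0182 0.4166] yaw -3.1 tilt 0.03 grip 0.727 F [-0.5  0.2 -2.9] q [-0.18  0.16  1.6   0.    1.38  1.45]
  rot [-0.  0. -0.]
```

View pics/w6.png

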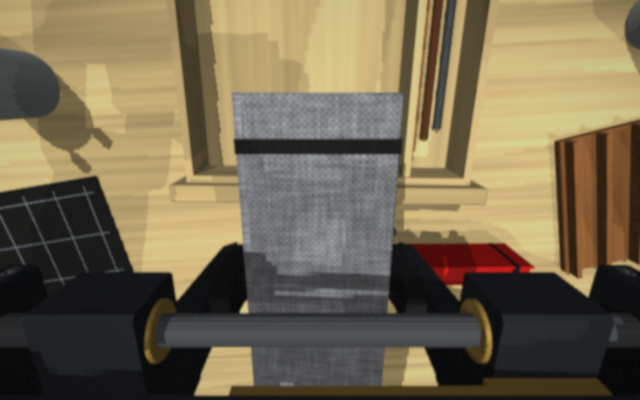

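```bash
python3 -m pendant '[[[0,0,0,2.5,0,0,-1],[0,0,0,2,0,0,-1],[0,0,0,0,0,0,-1],[0,0,0,0,0,0,-1]]]'
python3 - <<'E'
from h import *
go()
np.save("pics/w7m.npy",camera_model("wrist"),allow_pickle=True)
im=capture("wrist"); np.save("pics/w7.npy",im); c=im[0:270,150:520]
cv2.imwrite("pics/w7.png",cv2.resize(c,None,fx=2.1,fy=2.1,interpolation=cv2.INTER_CUBIC)[:,:,::-1])
E
```

```text
t: 14.4
tool_pos: [0.6148, 0.015, 0.4159]
orientation: [-0.0, 1.0, -0.028, -0.001]
ft_force: [-1.0, -1.2, -3.0]
grip_width: 0.722
t 14.4 tcp [0.6148 0.015  0.4159] yaw -3.17 tilt 0.13 grip 0.722 F [-1.  -1.2 -3. ] q [-0.17  0.26  1.49  0.    1.39  1.46]
  rot [-0.     0.002 -0.   ]
```

View pics/w7.png

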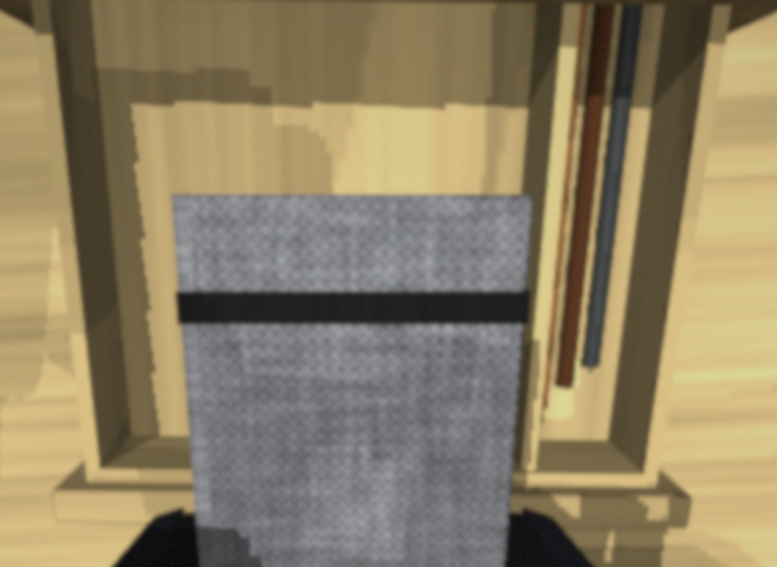

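The crop shows the bay floor's front-left corner at about (130,437) and the wall-top corner at (100,467). The left wall's inner floor line runs from (92,0) to (130,437), and the chest front is at row ~3.

```bash
python3 - <<'E'
from h import *
m=np.load("pics/w7m.npy",allow_pickle=True).item()
R=cv2.Rodrigues(np.array(m["rvec"],float))[0]; print("cam",-R.T@np.array(m["tvec"],float).ravel())
f=lambda p,z:ray(m,np.array(p)/2.1+[150,0],z).round(4)
print("floor front L, R(narrow)",f([[130,437],[612,440]],.085))
print("wall top corner L / R",f([[100,467],[645,472]],.128))
print("divider top near",f([[530,470]],.128), "left floor line far",f([[92,0]],.085))
print("panel top front/back-left, right",f([[55,493],[58,488],[690,497]],.135))
print("chest front row3",f([[100,3],[400,3],[650,3]],.15),f([[400,3]],.13))
print("book far edge (z tcp-.147)",f([[174,196],[531,196]],.4159-.147))
E
```

```text
cam [0.6928369  0.01144614 0.39563586]
floor front L, R(narrow) [[ 0.5903  0.1236  0.085 ]
 [ 0.5761 -0.1068  0.085 ]]
wall top corner L / R [[ 0.592   0.1226  0.128 ]
 [ 0.5772 -0.1051  0.128 ]]
divider top near [[ 0.5807 -0.057   0.128 ]] left floor line far [[0.7737 0.1105 0.085 ]]
panel top front/back-left, right [[ 0.5842  0.1402  0.135 ]
 [ 0.5863  0.1385  0.135 ]
 [ 0.568  -0.1215  0.135 ]]
chest front row3 [[ 0.7558  0.0874  0.15  ]
 [ 0.7506 -0.0068  0.15  ]
 [ 0.7463 -0.0853  0.15  ]] [[ 0.7554 -0.0083  0.13  ]]
book far edge (z tcp-.147) [[ 0.695   0.0426  0.2689]
 [ 0.6916 -0.0199  0.2689]]
```

Bay front wall is at x≈0.585 and chest front at ≈0.755, so only about 168 mm is open for a 160 mm book. I'll tilt the book near end down, hook it on the front wall's inside and draw the drawer about 30 mm further open, then level and lay it.

```bash
python3 -m pendant '[[[0,0,0,0,-0.8,0,-1],[0,0,0.004,0,-0.8,0,-1],[0,0.117,0,0,0,0,-1],[0,0.117,0,0,0,0,-1],[0,0.116,0,0,0,0,-1],[0,0,0,0,0,0,-1],[0,0,0,0,0,0,-1]]]'
cat >> h.py <<'E'
def st(bx=-.0015):
    s=readout.sense(); w,x,y,z=s["orientation"]; R=Ro.from_quat([x,y,z,w]).as_matrix(); p=s["tool_pos"]
    c=lambda a,b:(p+R@np.array([a,0,b])).round(4)
    print("t",round(s["t"],2),"tcp",p.round(4),"pitch",np.degrees(np.arcsin(R[2,0])).round(2),"yaw",np.degrees(np.arctan2(R[1,0],R[0,0])).round(2),"F",s["ft_force"].round(1),"grip",round(s["grip_width"],3))
    print("near bot",c(bx-.08,.1713),"near top",c(bx-.08,.1473),"far bot",c(bx+.08,.1713))
E
python3 -c "
from h import *
st()"
```

```text
t: 15.03
tool_pos: [0.6152, 0.0312, 0.4169]
orientation: [0.005, 0.985, -0.029, 0.172]
ft_force: [0.2, -1.2, -3.4]
grip_width: 0.725
t 15.03 tcp [0.6152 0.0312 0.4169] pitch 19.83 yaw -3.43 F [ 0.2 -1.2 -3.4] grip 0.725
near bot [0.5967 0.0324 0.2281] near top [0.5885 0.0329 0.2506] far bot [0.7469 0.0234 0.2824]
```

```bash
python3 -m pendant '[[[0,0,0,-0.5,0,2.4,-1],[0,0,0,-0.8,0,2.4,-1],[0,0,0,-0.8,0,2.4,-1],[0,0,0,-0.8,0,2.2,-1],[0,0,0,0,0,0,-1],[0,0,0,0,0,0,-1]]]'
python3 -c "
from h import *
st()"
```

```text
t: 15.53
tool_pos: [0.6209, 0.0302, 0.317]
orientation: [0.005, 0.985, -0.03, 0.171]
ft_force: [0.6, 0.2, -1.7]
grip_width: 0.72
t 15.53 tcp [0.6209 0.0302 0.317 ] pitch 19.7 yaw -3.46 F [ 0.6  0.2 -1.7] grip 0.72
near bot [0.6019 0.0315 0.1283] near top [0.5939 0.0319 0.1509] far bot [0.7523 0.0224 0.1822]
```

```bash
python3 -m pendant '[[[0,0,0,-0.6,0,1.3,-1],[0,0,0,-0.6,0,1.25,-1],[0,0,0,0,0,0,-1],[0,0,0,0,0,0,-1]]]'
python3 -c "
from h import *
st()"
```

```text
t: 15.87
tool_pos: [0.6193, 0.0302, 0.2918]
orientation: [0.005, 0.984, -0.03, 0.174]
ft_force: [0.1, -0.2, -1.7]
grip_width: 0.725
t 15.87 tcp [0.6193 0.0302 0.2918] pitch 20.06 yaw -3.45 F [ 0.1 -0.2 -1.7] grip 0.725
near bot [0.6015 0.0313 0.1029] near top [0.5933 0.0317 0.1254] far bot [0.7515 0.0222 0.1578]
```

```bash
python3 -m pendant '[[[0,0,0,-0.12,0,0.35,-1],[0,0,0,-0.56,0,-0.2,-1],[0,0,0,-0.56,0,-0.2,-1],[0,0,0,-0.28,0,-0.1,-1],[0,0,0,0,0,0,-1]]]'; python3 -m pendant '[[[0,0,0,-0.47,0,-0.17,-1],[0,0,0,-0.47,0,-0.17,-1],[0,0,0,-0.47,0,-0.17,-1],[0,0,0,-0.47,0,-0.17,-1],[0,0,0,-0.2,0,-0.07,-1],[0,0,0,0,0,0,-1],[0,0,0,0,0,0,-1]]]'
python3 -c "
from h import *
st()"
```

```text
t: 16.28
tool_pos: [0.6033, 0.0312, 0.287]
orientation: [0.005, 0.984, -0.03, 0.174]
ft_force: [0.6, -0.5, -3.1]
grip_width: 0.719
t: 16.87
tool_pos: [0.5817, 0.0324, 0.2863]
orientation: [0.005, 0.984, -0.03, 0.174]
ft_force: [0.8, -0.9, -2.4]
grip_width: 0.721
t 16.87 tcp [0.5817 0.0324 0.2863] pitch 20.01 yaw -3.45 F [ 0.8 -0.9 -2.4] grip 0.721
near bot [0.5638 0.0335 0.0975] near top [0.5556 0.034  0.12  ] far bot [0.7138 0.0244 0.1523]
```

```bash
python3 - <<'E'
from h import *
a=np.load("pics/top0.npy"); b=capture("top"); np.save("pics/top1.npy",b)
for c in (253,258,340): 
    print(c); print(a[168:206,c-1:c+2].mean((1,2)).astype(int)); print(b[168:206,c-1:c+2].mean((1,2)).astype(int))
E
```

```text
253
[ 93  93  97  98  94  96  99 100 100  86  57  49  84  94  93  94  99 101
 100 100  97  96  98  99 100  99  95  93  95  96  95  95  95  97 100 101
 101 100]
[ 47  47  49  48  49  50  51  53  52  52  52  52  52  52  51  51  47  46
  48  48  44  42  42  40  39  38  37  36  35  39  70  92  98 101 104 106
 106 105]
258
[ 59  58  72  91  86  94  99  99 101  96  64  47  72  89  91  93  98  99
 100  99  97  96  98  99 100 100  99  97  96  96  96  95  95  98 100 100
 101  99]
[ 73  74  75  75  76  76  76  76  75  75  73  71  70  68  67  65  63  62
  61  59  57  56  53  51  49  46  44  42  39  35  44  81  97 103 105 105
 105 104]
340
[ 92  91  95  96  93  92  93  99 101  94  93  94  93  90  73  50  42  55
  61  60  61  62  65  65  64  64  65  66  65  63  62  63  64  64  64  68
  70  85]
[ 98  97 100 101  99  97  97 100 100  97  96  98  92  88  86  87  90  92
  97 102  91  96  99  98  97  94  62  45  61  65  65  66  68  68  68  71
  71  68]
```

```bash
python3 -m pendant '[[[0,0,0,0.8,0,-1.2,-1],[0,0,0,1.2,0,-2,-1],[0,0,0,0.5,0,-0.7,-1],[0,-0.117,0,0,0,0,-1],[0,-0.117,0,0,0,0,-1],[0,-0.116,0,0,0,0,-1],[0,0,0,0,0,0,-1]]]'; python3 -m pendant '[[[0,0,0,2,0,0,-1],[0,0,0,2.5,0,0,-1],[0,0,0,1.5,0,0,-1],[0,0,0,0,0,0,-1],[0,0,0,0,0,0,-1]]]'
python3 -c "
from h import *
st();go([.655,.03,.262],-3.45)"
```

```text
t: 17.5
tool_pos: [0.5928, 0.0315, 0.3315]
orientation: [-0.0, 1.0, -0.03, -0.002]
ft_force: [0.1, -0.7, -3.5]
grip_width: 0.718
t: 17.92
tool_pos: [0.6521, 0.0281, 0.331]
orientation: [-0.0, 1.0, -0.03, 0.001]
ft_force: [-0.6, -0.6, -3.7]
grip_width: 0.721
t 17.92 tcp [0.6521 0.0281 0.331 ] pitch 0.11 yaw -3.45 F [-0.6 -0.6 -3.7] grip 0.721
near bot [0.5711 0.033  0.1595] near top [0.5711 0.033  0.1835] far bot [0.7308 0.0234 0.1598]
t 17.92 tcp [0.6521 0.0281 0.331 ] yaw -3.45 tilt 0.11 grip 0.721 F [-0.6 -0.6 -3.7] q [-0.14  0.42  1.46  0.    1.26  1.49]
  rot [-0.    -0.002  0.   ] ('cm', array([ 0.27, -0.21,  6.9 ]))
```

```bash
python3 -m pendant '[[[0,0,0,0.2,-0.2,1.5,-1],[0,0,0,0,0,2,-1],[0,0,0,0,0,2,-1],[0,0,0,0,0,1,-1],[0,0,0,0,0,0.3,-1],[0,0,0,0,0,0,-1],[0,0,0,0,0,0,-1]]]'; python3 -m pendant '[[[0,0,0,0,0,0.2,-1],[0,0,0,0,0,0.2,-1],[0,0,0,0,0,0.1,-1],[0,0,0,0,0,0,-1]]]'
python3 -c "
from h import *
st()"
```

```text
t: 18.5
tool_pos: [0.6542, 0.03, 0.2644]
orientation: [0.0, 1.0, -0.03, 0.001]
ft_force: [-0.2, -0.0, -1.3]
grip_width: 0.723
t: 18.83
tool_pos: [0.6541, 0.03, 0.2589]
orientation: [0.0, 1.0, -0.03, 0.0]
ft_force: [-0.6, 0.9, -2.4]
grip_width: 0.721
t 18.83 tcp [0.6541 0.03   0.2589] pitch 0.02 yaw -3.45 F [-0.6  0.9 -2.4] grip 0.721
near bot [0.5728 0.0349 0.0876] near top [0.5728 0.0349 0.1116] far bot [0.7325 0.0253 0.0876]
```

Now 2.6 mm above the floor. I lower to contact.

```bash
python3 -m pendant '[[[0,0,0,0,0,0.15,-1],[0,0,0,0,0,0.15,-1],[0,0,0,0,0,0,-1],[0,0,0,0,0,0,-1]]]'
```

```text
t: 19.17
tool_pos: [0.6545, 0.03, 0.2563]
orientation: [0.0, 1.0, -0.03, 0.001]
ft_force: [0.1, 0.4, -0.0]
grip_width: 0.725
```

```bash
python3 -m pendant '[[[0,0,0,0,0,0,0.5],[0,0,0,0,0,0,0.65],[0,0,0,0,0,0,0.8],[0,0,0,0,0,0,0.85],[0,0,0,0,0,0,0.85],[0,0,0,0,0,-0.5,0.85],[0,0,0,0,0,-1.5,0.85],[0,0,0,0,0,-3,0.85]]]';python3 -m pendant '[[[0,0,0,0,0,-3,0.85],[0,0,0,0,0,-3,0.85],[0,0,0,0,0,-2,-1],[0,0,0,0,0,0,-1]]]'
python3 - <<'E'
from h import *
go([.45,.017,.39],-3.45)
im=capture("wrist"); cv2.imwrite("pics/w8.png",im[:,:,::-1])
E
```

```text
t: 19.83
tool_pos: [0.6526, 0.0301, 0.3024]
orientation: [-0.0, 1.0, -0.03, -0.004]
ft_force: [0.2, 0.5, -0.2]
grip_width: 0.929
t: 20.17
tool_pos: [0.6554, 0.0299, 0.3924]
orientation: [0.0, 1.0, -0.03, 0.005]
ft_force: [0.8, 0.4, 0.3]
grip_width: 0.798
t 20.17 tcp [0.6554 0.0299 0.3924] yaw -3.44 tilt 0.57 grip 0.798 F [0.8 0.4 0.3] q [-0.13  0.36  1.4   0.    1.36  1.5 ]
  rot [ 0.001 -0.01   0.   ] ('cm', array([-20.42,   2.53,   0.24]))
```

View pics/w8.png

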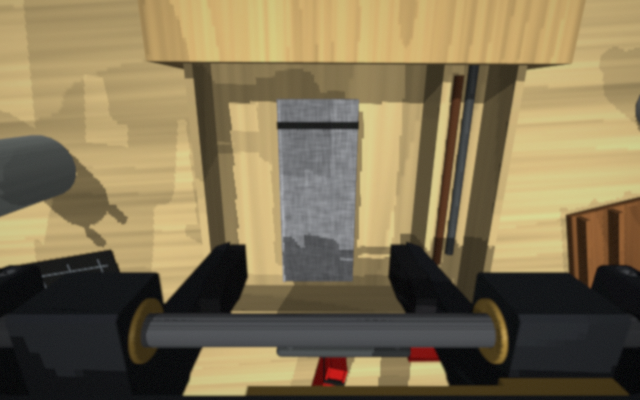

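The book lies flat in the bay, columns 277–358 and rows 100–280, well clear of the walls. The handle is at about row 350.

```bash
python3 - <<'E'
from h import *
print(ray(camera_model("wrist"),[[277,352],[345,354]],.112).round(4))
E
python3 -m pendant '[[[0,0,0,-3,0.8,0,-1],[0,0,0,-4,0.9,0,-1],[0,0,0,-4,0.8,0,-1],[0,0,0,-4,0,0,-1],[0,0,0,-4,0,0,-1],[0,0,0,-1.5,0,0,-1],[0,0,0,0,0,0,-1],[0,0,0,0,0,0,-1]]]'
python3 - <<'E'
from h import *
go([.455,.017,.262],-3.45)
E
```

```text
[[0.5016 0.0789 0.112 ]
 [0.4953 0.0135 0.112 ]]
t: 20.88
tool_pos: [0.4476, 0.0174, 0.3852]
orientation: [-0.0, 1.0, -0.03, -0.0]
ft_force: [-0.0, -0.2, -0.0]
grip_width: 0.151
t 20.88 tcp [0.4476 0.0174 0.3852] yaw -3.47 tilt 0.01 grip 0.151 F [-0.  -0.2 -0. ] q [-0.23 -0.09  1.93  0.    1.3   1.4 ]
  rot [-0.  0. -0.] ('cm', array([ 0.74, -0.  , 12.32]))
```

```bash
python3 -m pendant '[[[0,0,0,0,0,3,-1],[0,0,0,0,0,3,-1],[0,0,0,0,0,3,-1],[0,0,0,0,0,2.3,-1],[0,0,0,0,0,1,-1],[0,0,0,0,0,0,-1]]]'; python3 -m pendant '[[[0,0,0,1,0,0,-1],[0,0,0,1,0,0,-1],[0,0,0,0.8,0,0,-1],[0,0,0,0.8,0,0,-1],[0,0,0,1,0,0,-1],[0,0,0,1,0,0,-1],[0,0,0,1.2,0,0,-1],[0,0,0,1.2,0,0,-1]]]';  python3 -m pendant '[[[0,0,0,1.2,0,0,-1],[0,0,0,1.2,0,0,-1],[0,0,0,1.2,0,0,-1],[0,0,0,1.2,0,0,-1],[0,0,0,1.2,0,0,-1],[0,0,0,1.2,0,0,-1],[0,0,0,1.2,0,0,-1],[0,0,0,1.2,0,0,-1]]]'
python3 - <<'E'
from h import *
go([.685,.003,.262],-3.45)
E
```

```text
t: 21.38
tool_pos: [0.4478, 0.0174, 0.26]
orientation: [-0.001, 1.0, -0.03, -0.003]
ft_force: [0.1, 0.1, 0.6]
grip_width: 0.006
t: 22.05
tool_pos: [0.529, 0.0125, 0.263]
orientation: [0.0, 1.0, -0.03, 0.0]
ft_force: [-1.1, -0.8, 0.6]
grip_width: 0.001
t: 22.72
tool_pos: [0.6248, 0.0066, 0.2628]
orientation: [0.0, 1.0, -0.03, 0.0]
ft_force: [-2.2, -0.1, 0.6]
grip_width: 0.005
t 22.72 tcp [0.6248 0.0066 0.2628] yaw -3.45 tilt 0.02 grip 0.005 F [-2.2 -0.1  0.6] q [-0.18  0.44  1.58 -0.    1.12  1.45]
  rot [ 0. -0. -0.] ('cm', array([ 6.03, -0.  ,  0.08]))
```

```bash
python3 -m pendant '[[[0,0,0,1,0,0,-1],[0,0,0,1,0,0,-1],[0,0,0,1,0,0,-1],[0,0,0,0.7,0,0,-1],[0,0,0,0.5,0,0,-1],[0,0,0,0.4,0,0,-1],[0,0,0,0.3,0,0,-1],[0,0,0,0,0,0,-1]]]'; python3 -m pendant '[[[0,0,0,0.3,0,0,-1],[0,0,0,0.3,0,0,-1],[0,0,0,0,0,0,-1]]]'
```

```text
t: 23.38
tool_pos: [0.673, 0.0039, 0.2628]
orientation: [-0.0, 1.0, -0.03, 0.0]
ft_force: [-0.4, 0.0, 0.1]
grip_width: 0.004
t: 23.63
tool_pos: [0.6789, 0.0035, 0.2629]
orientation: [-0.0, 1.0, -0.03, 0.0]
ft_force: [0.5, -1.3, -0.4]
grip_width: 0.002
```

```bash
for i in 1 ; do python3 -m pendant '[[[0,0,0,0.2,0,0,-1],[0,0,0,0.2,0,0,-1],[0,0,0,0,0,0,-1]]]' | grep -E "tool_pos|force"; done; python3 -m pendant '[[[0,0,0,0.2,0,0,-1],[0,0,0,0.2,0,0,-1],[0,0,0,0,0,0,-1]]]' | grep -E "tool_pos|force"; python3 - <<'E'
from h import *
b=capture("top"); cv2.imwrite("pics/top2.png",cv2.resize(b[40:240,180:440],None,fx=3,fy=3)[:,:,::-1])
E
```

```text
tool_pos: [0.6828, 0.0032, 0.2628]
ft_force: [-0.1, 0.0, -0.6]
tool_pos: [0.6869, 0.0029, 0.2628]
ft_force: [0.7, -0.9, 0.1]
```

```bash
python3 -m pendant '[[[0,0,0,0.2,0,0,-1],[0,0,0,0,0,0,-1]]]' | grep -E "tool_pos|force"; python3 -m pendant '[[[0,0,0,0.2,0,0,-1],[0,0,0,0,0,0,-1]]]' | grep -E "tool_pos|force"; python3 -m pendant '[[[0,0,0,0.2,0,0,-1],[0,0,0,0,0,0,-1]]]' | grep -E "tool_pos|force"
```

```text
tool_pos: [0.6888, 0.0028, 0.2628]
ft_force: [-0.1, 0.3, -0.2]
tool_pos: [0.6898, 0.0028, 0.2626]
ft_force: [-7.1, 0.6, 5.0]
tool_pos: [0.6906, 0.0028, 0.2626]
ft_force: [-15.3, -0.5, 10.6]
```

The stop is reached: force rises to 15 N with the TCP at 0.69. I back off and check.

```bash
python3 -m pendant '[[[0,0,0,-0.6,0,0,-1],[0,0,0,-2,0,0,-1],[0,0,0,-3,0,0,-1],[0,0,0,-3,0,0,-1],[0,0,0,-3,0,-2,-1],[0,0,0,-3,0,-3,-1],[0,0,0,-3,0,-4,-1],[0,0,0,-3,0,-4,-1]]]'; python3 -m pendant '[[[0,0,0,-3,0,-3,-1],[0,0,0,-3,0,0,-1],[0,0,0,-2,0,0,-1],[0,0,0,0,0,0,-1],[0,0,0,0,0,0,-1]]]'
python3 - <<'E'
from h import *
go()
b=capture("wrist"); t=capture("top")
o=np.zeros((400,800,3),np.uint8); o[:,:400]=cv2.resize(t[30:250,200:420],(400,400)); o[:250,400:]=cv2.resize(b,(400,250))
cv2.imwrite("pics/fin.png",o[:,:,::-1])
E
```

```text
t: 25.35
tool_pos: [0.4957, 0.0146, 0.3794]
orientation: [-0.0, 1.0, -0.03, -0.0]
ft_force: [1.0, 0.2, 1.2]
grip_width: 0.005
t: 25.77
tool_pos: [0.4177, 0.0193, 0.409]
orientation: [0.0, 1.0, -0.03, 0.001]
ft_force: [-0.1, 0.4, 0.5]
grip_width: 0.005
t 25.77 tcp [0.4177 0.0193 0.409 ] yaw -3.46 tilt 0.16 grip 0.005 F [-0.1  0.4  0.5] q [-0.24 -0.2   1.97  0.    1.36  1.39]
  rot [ 0.    -0.003 -0.   ]
```

View pics/fin.png

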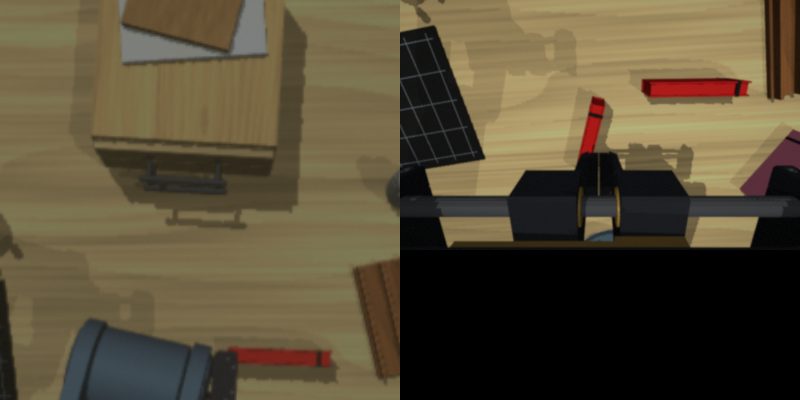

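```bash
python3 - <<'E'
from h import *
m=camera_model("top")
f=lambda p,z:ray(m,np.array(p)*.55+[200,30],z).round(4)
print("handle",f([[143,181],[226,187]],.112),"chest front top",f([[93,137],[276,148]],.15),"panel front top",f([[97,150],[274,160]],.135))
E
```

```text
handle [[ 0.7021  0.0592  0.112 ]
 [ 0.692  -0.064   0.112 ]] chest front top [[ 0.7588  0.1275  0.15  ]
 [ 0.7404 -0.1367  0.15  ]] panel front top [[ 0.7436  0.124   0.135 ]
 [ 0.7265 -0.1344  0.135 ]]
```

```bash
python3 -c "
from bench import finish_job
print(finish_job())"
```

```text
the job is handed in; nothing more can be done
None
```

The job is done and handed in at about 26 s; `finish_job()` gives no verdict.

- **Mat:** I lifted the sketchbook out of the rack, stood it on the mat and let go. Then I tipped it over with the closed fingers, and the wrist picture showed it flat on its cover.
- **Drawer:** Only about 168 mm of the bay was open for a 160 mm book. I used the held book's near end to draw the drawer about 29 mm further open. I then lowered the book level to contact and let go. The wrist picture before the push showed it flat in the wide bay, clear of all walls.
- **Shut:** I pushed the handle until it met a firm stop at about 15 N, then backed the arm off. The last top view puts the drawer panel about 15 mm in front of the chest, which matches its own thickness, so it is shut to within my measuring error of about 3 mm.

**Not checked:**
- **Book after the push:** it is out of sight in the shut drawer, so I take it to be still flat from the gentle push.
- **Bystanders:** I did not measure them at the end; no unexpected contact force showed up.

No check failed. One reading differed: the first top view suggested about 175 mm of open bay, the closer wrist view about 168 mm, and I used the smaller figure.

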